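# Set the polariser ring to the index clip

### The job

On the white polariser base, gently push the ring's lever round by its upright pin, using the closed fingertips or the side of a finger, until the lever's pointed end points straight at the tip of the steel index clip on the dial's rim, then leave it there and draw back. Push only: do not take the pin between the fingers or lift anything, do not shift the base or the clip, and leave the vial, jar, dish and tweezers alone.

Things in the scene. Friction and masses are not known exactly. Their poses are not given: they have to be found in the camera images.
- base: Loose white polariser base, 3 kg (slides if shoved over about 15 N): box 240 x 240 mm, top 50 mm up; on it a black dial, radius 115 mm, top 56 mm up, with white ticks every 10 degrees. Origin: centre of the underside, on the ring's vertical axis. A part at joint angle a lies from the axis along (-cos a, -sin a) in the base's x, y. Yaw varies by up to 0.4 rad.
- dial_centre (a point): Point on the ring's vertical turning axis, on the dial's top face, 56 mm above the bench.
- ring (a joint): Angle (rad) of the ring with its lever, counter-clockwise from above, 0 with the lever along the base's -x; stops at -1.15 and 1.15. Drag about 1 N at the pin; it stays where left. Ring: aluminium disc, radius 50 mm, glass window, top 70 mm above the bench. Lever: flat bar 10 mm wide ending in a point 94 mm from the axis, 60 to 67 mm above the bench.
- pin_top (a point): Centre of the top of the upright steel pin on the lever: a cylinder of 12 mm diameter, 75 mm from the axis, standing from the lever's top (67 mm above the bench) to 100 mm above the bench. This is what to push.
- pointer (a point): The lever's pointed end, 94 mm from the axis, 63.5 mm above the bench; turns with the ring.
- clip (a joint): Angle (rad) of the steel index clip round the dial, same zero and direction as joint ring: the setting wanted. It is somewhere counter-clockwise (seen from above) of the lever's start. The clip is a steel block 16 mm wide, 99 to 126 mm from the axis, top 68 mm above the bench, with its tip pointing inwards at the axis. It moves if pushed hard.
- clip_mark (a point): Where the lever's pointed end belongs: in front of the clip's tip, 94 mm from the axis, 63.5 mm above the bench; turns with the clip.
- vial: Small closed glass vial, diameter 24 mm, 45 mm tall, standing loose on a corner of the white base, 50 mm above the bench, on the side away from the scale. Origin: centre of its underside. Leave alone.
- jar: Amber jar with black lid, diameter 56 mm, 75 mm tall, on the bench left of the base. Origin: centre of its underside. Leave alone.
- dish: Flat closed glass dish, diameter 90 mm, 16 mm tall, on the bench right of the base. Origin: centre of its underside. Leave alone.
- tweezers: Steel tweezers 140 mm long, 9 mm high, lying on the bench right of the base. Origin: near their middle, on the bench. Leave alone.

How it is judged:
By the outcome, as a careful person would: the job done as asked, in the order asked, and still so for the second after the job is handed in, with the robot touching nothing.
It also fails if it takes over 48 s, if anything falls off the work surface, if the arm or the gripper's body presses on something with over 40 N, if the wrist force passes 120 N, or if a joint passes its speed limit or range.

### The arm

A 6-joint arm with a two-finger parallel gripper is mounted at the origin on the work surface. World frame = base frame: x ahead of the robot, y to its left, z up, the work surface at z = 0. Lengths are in m, angles in degrees, forces in N, time in s.
With the tool pointing down it reaches from about 0.35 to 0.725 m from the base axis. Payload 4.3 kg.
Tool frame: the origin (TCP) lies at the very end of the fingers, on their centre line; the grasp point (between the pads) lies ctrl.tcp_to_grasp behind it (ctrl.tcp_to_grasp is the distance from the TCP to the grasp point, in m); z points along the fingers, y is the line along which they close (so a half turn about z gives the same grasp; the last joint's range is limited). The gripper opens to 85 mm and grips with 20 to 120 N. Pads are 22 mm wide; open, the fingers measure 114 mm over their backs; the gripper's body (76 mm by 85 mm) begins 54 mm behind the grasp point. The pads swing forward as they close: fully open they stand 13 mm farther back than shut.
Start: joints at [67.076, 21.618, 4.641, 73.018, 0, 83.68], TCP at [0.164, 0.551, 0.231] pointing down, gripper open.
Joint ranges: [-156.06, 156.06], [-48.1, 94.91], [-58.44, 69.94], [-101.28, 121.22], [-78.64, 73.56], [-180, 180]. Speed limits (degrees/s): [147.25, 147.25, 180, 180, 180, 180].

### API

Orientations are given as a 3x3 rotation matrix whose columns are the frame's x, y, z axes.
In Python, from cell import ctrl, cams, finder gives the robot as it stands.
- The arm moves only by the tool apply_moves, never from a script. Its argument "moves" is a list of rows, each a list of 3 entries, a list of its own where there are three numbers: the shift along the tool's x, y, z in m, then the turn about the tool's z in rad, then the finger opening in m, from 0 to 0.0854. A call has 1 to 20 rows; each row is the pose to reach, as a shift and turn from the pose commanded when the call began, along the tool's axes at that moment; what a row does not reach only later rows make up. A row lasts 1/12 s, in which the tool goes at most 41.7 mm and 7.16 degrees, less where a joint would pass 70% of its speed; a pose out of reach is approached as far as the arm can. A call with a gripper value outside its range is refused whole. The fingers move at their own pace and stop on an object; "force" is the grip in N (left out, the last holds). Time passes only in rows, so rows that repeat a pose let the fingers close. It gives the time, the measured TCP pose, the force, the opening and the grip force at its end, in the units of the state.
- ctrl.get_state(): the state, without advancing time (a new reading comes with each control period).
- cams.camera(name): name is "scene" or "top"; returns a dict with "pixels" (400x640x3 uint8, blue, green, red), "fovy" (degrees; the focal length in pixels is half the picture's height over the tangent of half this angle, whatever the lens; pixels are square), "cx", "cy" (the principal point, pixels), "dist" ([k1, k2, p1, p2, k3] as OpenCV has them; the pictures are not rectified), "view" (4x4, takes a point from world to camera coordinates). Camera axes: x right, y down, z forward; pixel columns grow to the right and rows downward; lengths in m; the calibration is good to about 2 mm. A picture is of the moment at which its call begins. There is no depth.
- ctrl.sign_off(): hands the job in; it is judged then, once.
Trained networks look in a picture, given as the dict that the camera call returned (one of the last four; its "shot" number tells which), for a name from the list of things; names that differ only in an ending like _2 or _b are one class to them, and where a whole thing is asked for, a point or a joint stands for the part that bears it (a point fixed in the world has none). Each returns a list of dicts, best first, with "score" (0 to 1); they miss things now and then, are a little off and sometimes report something else, mostly with a low value. They report only what shows in the picture. A call takes as long as a camera call.
- finder.boxes_of(target, picture): "pixel" ([column, row] in pixels, amid what is visible of it).
- finder.mark_of(target, picture): "pixel" ([column, row] in pixels: a listed point, or the origin of a listed thing).
The state is a dict: "time_s": time; "joints": joint angles; "joint_velocities": joint speeds; "joint_efforts": joint torques, N m; "ee_pos": TCP position; "ee_rot": TCP orientation; "force": force on the tool from outside, world axes, zero at the start; "ft_torque": the same for the moment, N m; "finger_gap": finger opening in m; "grasp_force": force on a finger pad.
Only numpy, scipy, OpenCV 4.12 (cv2) and the standard library are available. Lean on these libraries where they do the work, as an engineer would, in place of code of your own. Each camera call takes 0.05 s, during which the arm holds its last target. There are 200 camera calls.

## Working session

There is one attempt and no reset: what is moved stays moved. The work goes in short steps, Python scripts to look and compute and a tool call to move; the robot and the scene stay as the last step left them, time stands still between calls to the robot, and variables do not carry over. Pictures are saved under pics/ and viewed, at most 10 in all, crops included, and the job is handed in when it is done.

Besides the shell and the picture viewer there is one more tool, called after "Emit:" as a command line: name --argument value ..., lists and objects as JSON in quotes. apply_moves: Moves the arm, as the interface text tells. Its arguments: {"type":"object","properties":{"moves":{"type":"array","items":{"type":"array"}},"force":{"type":"number"}},"required":["moves"]}

```bash
mkdir -p pics; cat > h.py <<'E'
import numpy as np, cv2
from cell import ctrl, cams, finder
def K(p):
    f=200/np.tan(np.radians(p["fovy"])/2); return np.array([[f,0,p["cx"]],[0,f,p["cy"]],[0,0,1]])
def ray(p,px):
    u=cv2.undistortPoints(np.array([[px]],float),K(p),np.array(p["dist"],float))[0,0]
    V=np.array(p["view"]); R,t=V[:3,:3],V[:3,3]
    return -R.T@t, R.T@np.array([u[0],u[1],1])
def at_z(p,px,z):
    o,d=ray(p,px); return o+d*(z-o[2])/d[2]
def proj(p,P):
    V=np.array(p["view"]); r,_=cv2.Rodrigues(V[:3,:3])
    return cv2.projectPoints(np.array(P,float).reshape(-1,3),r,V[:3,3],K(p),np.array(p["dist"],float))[0][:,0]
E
python3 - <<'E'
from h import *
for n in("top","scene"):
    p=cams.camera(n); cv2.imwrite(f"pics/{n}0.png",p["pixels"])
    print(n,(ray(p,(320,200))[0]).round(3))
    for t,z in dict(dial_centre=.056,pin_top=.1,pointer=.0635,clip_mark=.0635,base=0,vial=.05,jar=0,dish=0,tweezers=0).items():
        for m in finder.mark_of(t,p)[:2]: print(t,np.round(m["pixel"],1),round(m["score"],2),at_z(p,m["pixel"],z).round(4))
s=ctrl.get_state(); print(s["time_s"],s["ee_pos"],np.round(s["ee_rot"],3),s["finger_gap"],s["force"],ctrl.tcp_to_grasp)
E
```

```text
top [0.461 0.006 1.107]
dial_centre [312.1 217. ] 0.57 [0.5338 0.0118 0.056 ]
pin_top [288.4 233.3] 0.97 [0.4934 0.0664 0.1   ]
pointer [281.8 242.2] 0.79 [0.4736 0.0843 0.0635]
clip_mark [304.  253.8] 0.54 [0.4458 0.0315 0.0635]
base [312.9 215. ] 0.72 [0.5427 0.01   0.    ]
vial [364.8 186.1] 0.57 [ 0.6093 -0.118   0.05  ]
jar [182.3 264.4] 0.75 [0.4209 0.3382 0.    ]
dish [465.8 245.1] 0.82 [ 0.4643 -0.3755  0.    ]
tweezers [447.1 171. ] 0.95 [ 0.6542 -0.3366  0.    ]
scene [ 1.169 -0.762  0.851]
dial_centre [310.9 193.6] 0.83 [ 0.5393 -0.0055  0.056 ]
pin_top [315.  162.1] 0.85 [0.4988 0.0613 0.1   ]
pointer [313.9 166.5] 0.6 [0.477  0.0833 0.0635]
clip_mark [294.3 168.5] 0.5 [0.4414 0.0428 0.0635]
base [311.1 206.3] 0.92 [0.5295 0.0066 0.    ]
vial [303.5 231.7] 0.54 [ 0.6117 -0.1211  0.05  ]
jar [351.2 140.8] 0.56 [0.4253 0.3339 0.    ]
dish [182.7 274.2] 0.82 [ 0.4525 -0.3664  0.    ]
tweezers [250.2 316.5] 0.75 [ 0.6573 -0.3519  0.    ]
1.0 [0.16430811 0.55106685 0.23132484] [[-0.958  0.286  0.   ]
 [ 0.286  0.958  0.   ]
 [-0.     0.    -1.   ]] 0.08543144226311555 [-0.22073481  0.2549544   0.81445607] 0.0187
```

```bash
python3 - <<'E'
import cv2
i=cv2.imread("pics/top0.png")[155:285,240:390]; cv2.imwrite("pics/topc.png",cv2.resize(i,None,fx=4.5,fy=4.5,interpolation=cv2.INTER_CUBIC))
i=cv2.imread("pics/scene0.png")[100:300,180:430]; cv2.imwrite("pics/scenec.png",cv2.resize(i,None,fx=3,fy=3,interpolation=cv2.INTER_CUBIC))
E
```

```text
(no output)
```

View pics/topc.png

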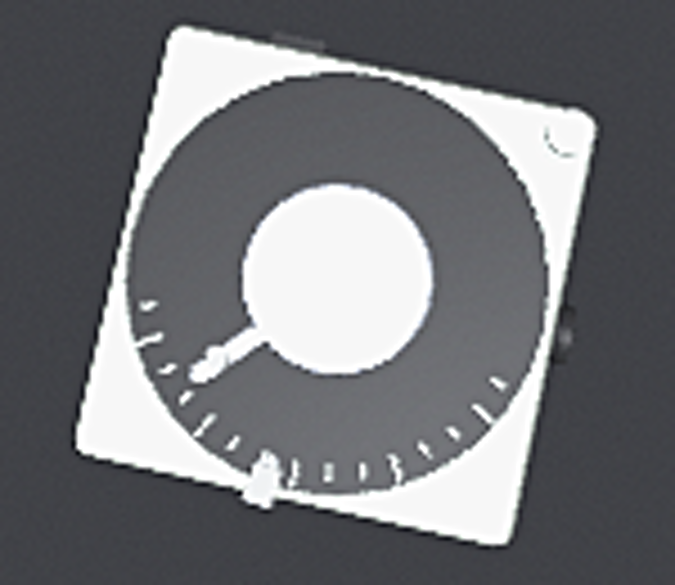

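View pics/scenec.png

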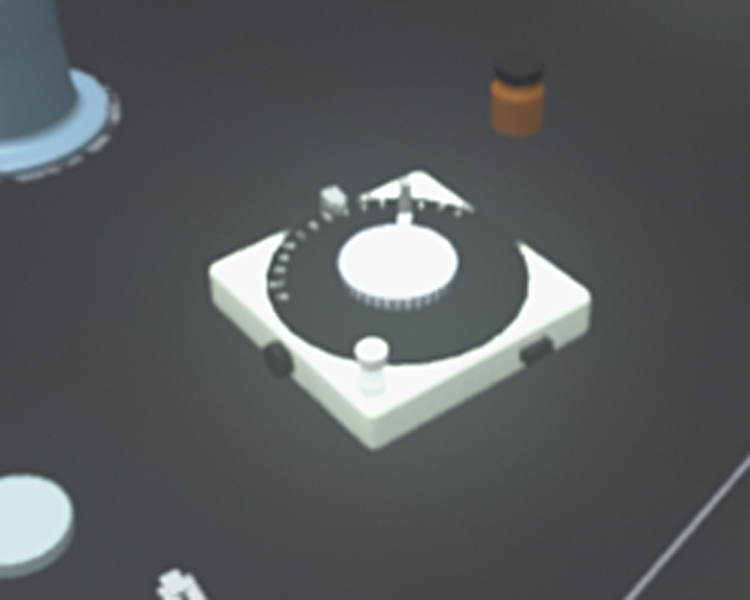

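```bash
cat >> h.py <<'E'
from scipy.optimize import least_squares
def centre(p,show=True):
    g=cv2.cvtColor(p["pixels"],cv2.COLOR_BGR2GRAY).astype(np.float32)
    c=np.array([.535,.008]); out=[]
    th=np.radians(np.arange(0,360,2))
    for R,z,lo,hi,s,skip in((.115,.056,.105,.125,1,None),(.05,.07,.044,.056,-1,None)):
        cc=c.copy()
        for it in range(4):
            r=np.arange(lo,hi,.0003)
            P=np.stack([cc[0]+np.outer(np.cos(th),r),cc[1]+np.outer(np.sin(th),r),np.full((len(th),len(r)),z)],-1)
            q=proj(p,P).astype(np.float32); I=cv2.remap(cv2.GaussianBlur(g,(0,0),.7),q[:,0].reshape(len(th),-1),q[:,1].reshape(len(th),-1),cv2.INTER_CUBIC)
            G=s*np.gradient(I,axis=1); k=G.argmax(1); ok=G.max(1)>.35*np.percentile(G.max(1),90)
            E=P[np.arange(len(th)),k][ok]
            f=least_squares(lambda v:np.hypot(E[:,0]-v[0],E[:,1]-v[1])-v[2],[*cc,R],loss="soft_l1",f_scale=.0005)
            cc=f.x[:2]
        if show: print("circle",R,f.x.round(4),ok.sum(),np.abs(f.fun).mean().round(5))
        out.append(cc)
    return out
def polar(p,c,z,r,th):
    P=np.stack([c[0]+np.outer(r,np.cos(th)),c[1]+np.outer(r,np.sin(th)),np.full((len(r),len(th)),z)],-1)
    q=proj(p,P).astype(np.float32).reshape(len(r),len(th),2)
    return cv2.remap(cv2.cvtColor(p["pixels"],cv2.COLOR_BGR2GRAY),q[...,0],q[...,1],cv2.INTER_CUBIC)
E
python3 - <<'E'
from h import *
p=cams.camera("top"); cs=centre(p); ps=cams.camera("scene"); cs2=centre(ps)
r=np.arange(.045,.130,.0005); th=np.radians(np.arange(90,250,.2))
imgs=[np.repeat(polar(q,c,.0635,r,th),1,0) for q,c in((p,cs[0]),(ps,cs2[0]))]
im=np.vstack(imgs)
im=cv2.resize(im,None,fx=1,fy=1.7); 
for d in range(90,250,10): cv2.putText(im,str(d),((d-90)*5,12),0,.35,255,1); cv2.line(im,((d-90)*5,14),((d-90)*5,20),255,1)
cv2.imwrite("pics/polar.png",im); print(im.shape)
# base yaw from white base contour in top
g=cv2.cvtColor(p["pixels"],cv2.COLOR_BGR2GRAY)
m=(g>170).astype(np.uint8); n,l,st,_=cv2.connectedComponentsWithStats(m); ct,_=cv2.findContours(m,cv2.RETR_EXTERNAL,2)
pts=np.vstack([c for c in ct if cv2.contourArea(c)>50 or 1])[:,0]; pts=pts[(abs(pts[:,0]-315)<60)&(abs(pts[:,1]-218)<62)]
W=np.array([at_z(p,x,.05)[:2] for x in pts]); print(cv2.minAreaRect(W.astype(np.float32)*1000))
E
```

```text
circle 0.115 [0.534  0.0059 0.1135] 178 0.00056
circle 0.05 [0.534  0.0059 0.0501] 175 0.00047
circle 0.115 [0.5363 0.0029 0.1134] 131 0.0009
circle 0.05 [0.5342 0.0059 0.0518] 172 0.00099
(578, 800)
((530.78271484375, 6.397918701171875), (238.88796997070312, 244.78016662597656), 77.2923355102539)
```

View pics/polar.png

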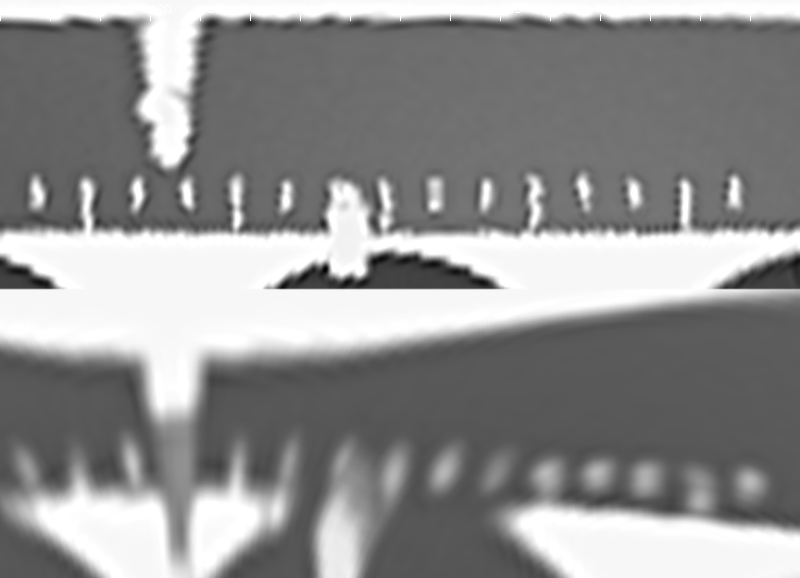

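```bash
cat >> h.py <<'E'
def edges(p,c,z,lo,hi,a,b,lev=170):
    r=np.arange(lo,hi,.001); d=np.arange(a,b,.05); I=polar(p,c,z,r,np.radians(d)); o=[]
    for row in I:
        k=np.where(row>lev)[0]
        o.append((d[k[0]],d[k[-1]],(d[k[0]]+d[k[-1]])/2) if len(k) else (0,0,0))
    return np.round(np.c_[r*1000,o],1)
E
python3 - <<'E'
from h import *
p=cams.camera("top"); c=np.array([.534,.0059])
print("lever",edges(p,c,.067,.054,.070,112,138)[::2].tolist()); print("tip",edges(p,c,.0635,.082,.096,112,133).tolist())
print("clip",edges(p,c,.068,.095,.1165,150,164.3).tolist())
# body beyond base edge
print("clip out",edges(p,c,.068,.119,.128,150,170).tolist())
E
```

```text
lever [[54.0, 118.3, 130.1, 124.2], [56.0, 118.2, 129.3, 123.8], [58.0, 118.7, 129.1, 123.9], [60.0, 118.8, 128.9, 123.9], [62.0, 119.2, 129.1, 124.2], [64.0, 118.9, 129.0, 124.0], [66.0, 119.3, 129.0, 124.2], [68.0, 119.5, 128.4, 124.0], [70.0, 120.0, 128.2, 124.1]]
tip [[82.0, 120.7, 127.9, 124.3], [83.0, 120.6, 128.0, 124.3], [84.0, 120.3, 127.9, 124.1], [85.0, 120.2, 127.4, 123.8], [86.0, 120.3, 127.0, 123.7], [87.0, 120.4, 127.1, 123.8], [88.0, 120.4, 127.3, 123.8], [89.0, 120.3, 127.3, 123.8], [90.0, 120.3, 126.9, 123.6], [91.0, 121.3, 126.4, 123.9], [92.0, 121.9, 126.0, 124.0], [93.0, 122.1, 125.5, 123.8], [94.0, 122.9, 124.1, 123.5], [95.0, 0.0, 0.0, 0.0]]
clip [[95.0, 0.0, 0.0, 0.0], [96.0, 0.0, 0.0, 0.0], [97.0, 0.0, 0.0, 0.0], [98.0, 156.8, 158.3, 157.5], [99.0, 156.2, 160.4, 158.3], [100.0, 156.1, 161.2, 158.6], [101.0, 156.3, 161.8, 159.0], [102.0, 156.4, 162.0, 159.2], [103.0, 156.4, 162.2, 159.3], [104.0, 156.2, 162.5, 159.3], [105.0, 156.0, 163.2, 159.6], [106.0, 155.7, 163.7, 159.7], [107.0, 155.4, 163.8, 159.6], [108.0, 155.2, 163.6, 159.4], [109.0, 155.4, 163.5, 159.4], [110.0, 155.7, 163.5, 159.6], [111.0, 155.8, 163.7, 159.7], [112.0, 155.9, 163.9, 159.9], [113.0, 151.3, 164.3, 157.8], [114.0, 150.0, 164.3, 157.2], [115.0, 150.0, 164.3, 157.2], [116.0, 150.0, 164.3, 157.2]]
clip out [[119.0, 150.0, 170.0, 160.0], [120.0, 150.0, 163.4, 156.7], [121.0, 150.0, 163.2, 156.6], [122.0, 150.0, 163.1, 156.6], [123.0, 150.0, 163.2, 156.6], [124.0, 150.0, 163.3, 156.7], [125.0, 156.2, 163.0, 159.6], [126.0, 157.7, 162.1, 159.9], [127.0, 0.0, 0.0, 0.0], [128.0, 0.0, 0.0, 0.0]]
```

Emit:
apply_moves --moves '[[[-0.03, -0.021, 0], 0.05, 0], [[-0.06, -0.042, 0], 0.1, 0], [[-0.09, -0.063, 0], 0.15, 0], [[-0.12, -0.083, 0], 0.2, 0], [[-0.15, -0.104, 0], 0.25, 0], [[-0.18, -0.125, 0], 0.3, 0], [[-0.21, -0.146, 0], 0.35, 0], [[-0.24, -0.167, 0], 0.4, 0], [[-0.27, -0.188, 0], 0.45, 0], [[-0.3, -0.209, 0], 0.5, 0], [[-0.33, -0.23, 0], 0.55, 0], [[-0.36, -0.25, 0], 0.6, 0], [[-0.39, -0.271, 0], 0.65, 0], [[-0.42, -0.292, 0], 0.688, 0], [[-0.45, -0.313, 0], 0.688, 0], [[-0.47, -0.327, 0], 0.688, 0], [[-0.481, -0.334, 0], 0.688, 0], [[-0.481, -0.334, 0], 0.688, 0], [[-0.481, -0.334, 0], 0.688, 0], [[-0.481, -0.334, 0], 0.688, 0]]' --force 40

```text
time_s: 2.82
ee_pos: [0.5289, 0.0946, 0.2313]
ee_rot: [[-0.56, 0.829, -0.001], [0.829, 0.56, 0.001], [0.001, -0.0, -1.0]]
force: [0.3, 0.7, 0.1]
finger_gap: 0.0002
grasp_force: 0.0
```

Emit:
apply_moves --moves '[[[0, 0, 0.02], 0, 0], [[0, 0, 0.045], 0, 0], [[0, 0, 0.07], 0, 0], [[0, 0, 0.095], 0, 0], [[0, 0, 0.115], 0, 0], [[0, 0, 0.13], 0, 0], [[0, 0, 0.142], 0, 0], [[0, 0, 0.148], 0, 0], [[0, 0, 0.151], 0, 0], [[0, 0, 0.151], 0, 0], [[0, 0, 0.151], 0, 0]]'

```text
time_s: 3.73
ee_pos: [0.5301, 0.0941, 0.0811]
ee_rot: [[-0.56, 0.829, 0.001], [0.829, 0.56, 0.0], [-0.0, 0.001, -1.0]]
force: [0.0, 0.4, 1.7]
finger_gap: 0.0
grasp_force: 0.0
```

```bash
python3 - <<'E'
from h import *
for n,(a,b,c,d) in dict(top=(155,285,240,390),scene=(80,280,200,450)).items():
    p=cams.camera(n); f=4.5 if n=="top" else 3
    cv2.imwrite(f"pics/{n}1.png",cv2.resize(p["pixels"][a:b,c:d],None,fx=f,fy=f,interpolation=cv2.INTER_CUBIC))
print(ctrl.get_state()["force"])
E
```

```text
[-0.47096808  0.85230396  0.33662094]
```

View pics/scene1.png

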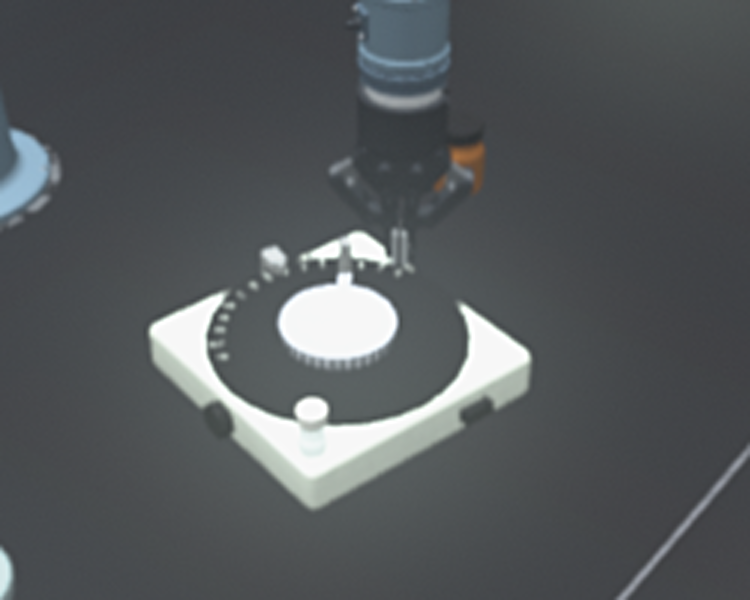

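View pics/top1.png

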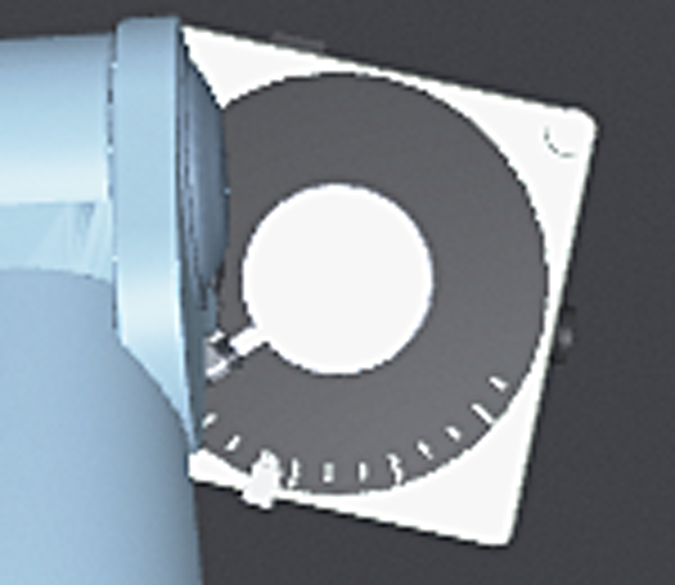

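```bash
python3 - <<'E'
import numpy as np
c=np.array([.534,.0059]);X=np.array([-.56,.829]);Y=np.array([.829,.56]);s=np.array([.5296,.0935])
def T(f,d):
    f=np.radians(f);return c+.075*np.array([np.cos(f),np.sin(f)])-d*np.array([-np.sin(f),np.cos(f)])
for f,d in [(124,.045),(124,.0205)]+[(f,.0205) for f in range(126,163,2)]:
    w=T(f,d)-s; print(f,[round(w@X,4),round(w@Y,4)],round(-np.radians(f-124),3))
E
```

```text
124 [np.float64(-0.0001), np.float64(-0.0003)] -0.0
124 [np.float64(-0.0001), np.float64(-0.0248)] -0.0
126 [np.float64(0.0006), np.float64(-0.0275)] -0.035
128 [np.float64(0.0012), np.float64(-0.0301)] -0.07
130 [np.float64(0.0017), np.float64(-0.0328)] -0.105
132 [np.float64(0.0021), np.float64(-0.0355)] -0.14
134 [np.float64(0.0024), np.float64(-0.0382)] -0.175
136 [np.float64(0.0026), np.float64(-0.0409)] -0.209
138 [np.float64(0.0027), np.float64(-0.0436)] -0.244
140 [np.float64(0.0027), np.float64(-0.0463)] -0.279
142 [np.float64(0.0026), np.float64(-0.049)] -0.314
144 [np.float64(0.0024), np.float64(-0.0517)] -0.349
146 [np.float64(0.0022), np.float64(-0.0544)] -0.384
148 [np.float64(0.0018), np.float64(-0.0571)] -0.419
150 [np.float64(0.0014), np.float64(-0.0598)] -0.454
152 [np.float64(0.0008), np.float64(-0.0625)] -0.489
154 [np.float64(0.0002), np.float64(-0.0651)] -0.524
156 [np.float64(-0.0006), np.float64(-0.0677)] -0.559
158 [np.float64(-0.0014), np.float64(-0.0703)] -0.593
160 [np.float64(-0.0023), np.float64(-0.0729)] -0.628
162 [np.float64(-0.0033), np.float64(-0.0754)] -0.663
```

Emit:
apply_moves --moves '[[[0, -0.005, 0], 0, 0], [[0, -0.01, 0], 0, 0], [[0, -0.014, 0], 0, 0], [[0, -0.018, 0], 0, 0], [[0, -0.0215, 0], 0, 0], [[0, -0.0248, 0], 0, 0], [[0.0006, -0.0275, 0], -0.035, 0], [[0.0012, -0.0301, 0], -0.07, 0], [[0.0017, -0.0328, 0], -0.105, 0], [[0.0021, -0.0355, 0], -0.14, 0], [[0.0024, -0.0382, 0], -0.175, 0], [[0.0026, -0.0409, 0], -0.209, 0], [[0.0027, -0.0436, 0], -0.244, 0], [[0.0027, -0.0463, 0], -0.279, 0], [[0.0026, -0.049, 0], -0.314, 0], [[0.0024, -0.0517, 0], -0.349, 0], [[0.0022, -0.0544, 0], -0.384, 0], [[0.0018, -0.0571, 0], -0.419, 0], [[0.0018, -0.0571, 0], -0.419, 0], [[0.0018, -0.0571, 0], -0.419, 0]]'

```text
time_s: 5.5
ee_pos: [0.4814, 0.063, 0.0803]
ee_rot: [[-0.847, 0.531, 0.0], [0.531, 0.847, -0.0], [-0.0, 0.0, -1.0]]
force: [-0.2, 0.5, -0.2]
finger_gap: 0.0
grasp_force: 0.0
```

```bash
python3 - <<'E'
from h import *
for n,(a,b,c,d) in dict(top=(155,285,240,390),scene=(80,280,200,450)).items():
    p=cams.camera(n); f=4.5 if n=="top" else 3
    cv2.imwrite(f"pics/{n}2.png",cv2.resize(p["pixels"][a:b,c:d],None,fx=f,fy=f,interpolation=cv2.INTER_CUBIC))
    if n=="top":
        c=np.array([.534,.0059]); print(edges(p,c,.067,.052,.070,125,165)[::2].tolist())
print(ctrl.get_state()["force"],ctrl.get_state()["ee_pos"])
E
```

```text
[[52.0, 125.0, 160.4, 142.7], [54.0, 125.0, 161.1, 143.1], [56.0, 125.0, 161.5, 143.3], [58.0, 125.0, 153.1, 139.1], [60.0, 125.0, 154.2, 139.6], [62.0, 125.0, 155.1, 140.0], [64.0, 125.0, 156.0, 140.5], [66.0, 125.0, 156.8, 140.9], [68.0, 125.0, 157.6, 141.3], [70.0, 125.2, 158.1, 141.7]]
[ 0.07436202  0.94723392 -0.31508938] [0.48154911 0.06303178 0.08034068]
```

View pics/top2.png

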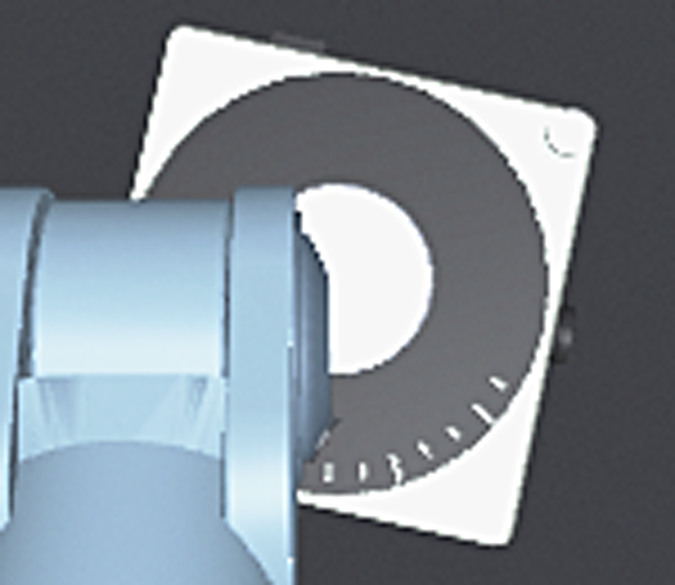

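```bash
python3 - <<'E'
from h import *
p=cams.camera("scene"); c=np.array([.534,.0059])
for t,z in (("pin_top",.1),("pointer",.0635),("clip_mark",.0635)):
    for m in finder.mark_of(t,p)[:2]:
        w=at_z(p,m["pixel"],z)[:2]; print(t,m["score"],w,np.hypot(*(w-c)),np.degrees(np.arctan2(*(w-c)[::-1])))
cv2.imwrite("pics/s3.png",cv2.resize(p["pixels"][130:210,250:360],None,fx=7,fy=7,interpolation=cv2.INTER_CUBIC))
for f in (124,140,143,146,148,159.5):
    a=np.radians(f); print(f,proj(p,[[c[0]+.075*np.cos(a),c[1]+.075*np.sin(a),.1]])[0].round(1))
E
```

```text
pin_top 0.71 [0.48117762 0.04303628] 0.0645701736202103 144.89122474703936
pointer 0.83 [0.44644443 0.0599166 ] 0.10287745543684457 148.3278732617853
124 [314.6 160. ]
140 [306.7 160.3]
143 [305.3 160.5]
146 [303.9 160.7]
148 [302.9 160.9]
159.5 [297.7 162.3]
```

View pics/s3.png

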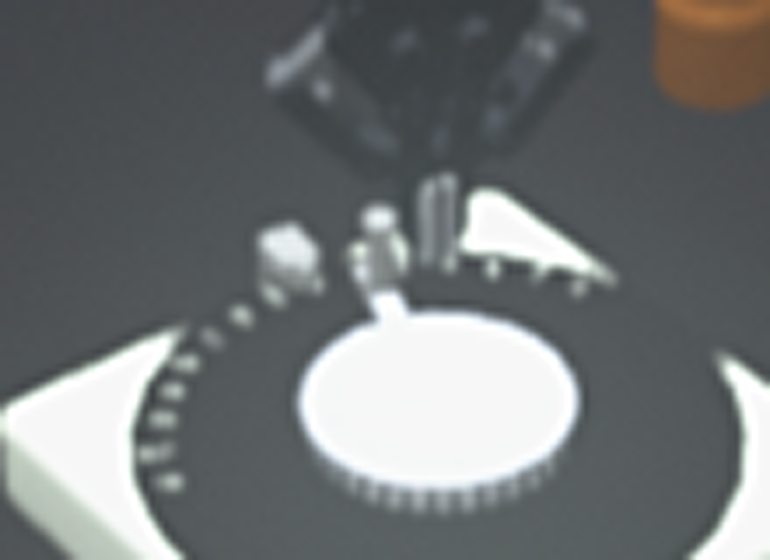

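Emit:
apply_moves --moves '[[[0.0006, -0.0027, 0], -0.035, 0], [[0.0013, -0.0053, 0], -0.07, 0], [[0.0018, -0.008, 0], -0.105, 0], [[0.0022, -0.0107, 0], -0.14, 0], [[0.0025, -0.0134, 0], -0.175, 0], [[0.0026, -0.0147, 0], -0.192, 0], [[0.0026, -0.0147, 0], -0.192, 0], [[0.0026, -0.0147, 0], -0.192, 0], [[0.0045, -0.005, 0], -0.192, 0], [[0.0083, 0.0147, 0], -0.192, 0], [[0.0083, 0.0147, -0.03], -0.192, 0], [[0.0083, 0.0147, -0.07], -0.192, 0], [[0.012, 0.034, -0.1], -0.192, 0], [[0.018, 0.07, -0.1], -0.192, 0], [[0.025, 0.11, -0.1], -0.192, 0], [[0.033, 0.15, -0.1], -0.192, 0], [[0.04, 0.19, -0.1], -0.192, 0], [[0.046, 0.22, -0.1], -0.192, 0], [[0.046, 0.22, -0.1], -0.192, 0], [[0.046, 0.22, -0.1], -0.192, 0]]'

```text
time_s: 7.47
ee_pos: [0.5591, 0.2762, 0.1795]
ee_rot: [[-0.934, 0.356, -0.0], [0.356, 0.934, -0.0], [0.0, -0.0, -1.0]]
force: [0.6, -0.6, -0.1]
finger_gap: -0.0001
grasp_force: 0.0
```

```bash
python3 - <<'E'
from h import *
p=cams.camera("top"); cs=centre(p); c=np.array([.534,.0059])
print("lever",edges(p,c,.067,.054,.070,130,185)[::2].tolist()); print("tip",edges(p,c,.0635,.082,.0965,130,185).tolist())
print("clip",edges(p,c,.068,.098,.1125,152,164.3).tolist())
cv2.imwrite("pics/top4.png",cv2.resize(p["pixels"][155:285,240:390],None,fx=4.5,fy=4.5,interpolation=cv2.INTER_CUBIC))
E
```

```text
circle 0.115 [0.534  0.0059 0.1136] 177 0.0005
circle 0.05 [0.5341 0.0059 0.05  ] 175 0.00041
lever [[54.0, 151.3, 163.1, 157.2], [56.0, 151.6, 162.7, 157.2], [58.0, 151.9, 162.8, 157.3], [60.0, 151.4, 162.4, 156.9], [62.0, 152.4, 162.4, 157.4], [64.0, 153.0, 162.4, 157.7], [66.0, 152.4, 161.5, 156.9], [68.0, 152.6, 161.8, 157.2], [70.0, 153.1, 161.6, 157.4]]
tip [[82.0, 153.7, 161.2, 157.4], [83.0, 153.7, 161.1, 157.4], [84.0, 153.5, 161.0, 157.2], [85.0, 153.3, 161.1, 157.2], [86.0, 153.4, 161.1, 157.2], [87.0, 153.7, 160.9, 157.3], [88.0, 154.0, 160.8, 157.4], [89.0, 153.9, 160.6, 157.2], [90.0, 153.4, 160.2, 156.8], [91.0, 153.3, 159.3, 156.3], [92.0, 155.0, 158.8, 156.9], [93.0, 155.6, 158.6, 157.1], [94.0, 155.8, 158.2, 157.0], [95.0, 0.0, 0.0, 0.0], [96.0, 0.0, 0.0, 0.0]]
clip [[98.0, 157.0, 158.1, 157.5], [99.0, 156.2, 160.4, 158.3], [100.0, 156.1, 161.2, 158.6], [101.0, 156.3, 161.8, 159.0], [102.0, 156.4, 162.0, 159.2], [103.0, 156.4, 162.1, 159.2], [104.0, 156.2, 162.5, 159.3], [105.0, 156.0, 163.2, 159.6], [106.0, 155.7, 163.7, 159.7], [107.0, 155.3, 163.8, 159.6], [108.0, 155.2, 163.6, 159.4], [109.0, 155.4, 163.5, 159.4], [110.0, 155.7, 163.5, 159.6], [111.0, 155.8, 163.7, 159.7], [112.0, 155.9, 164.0, 159.9]]
```

View pics/top4.png

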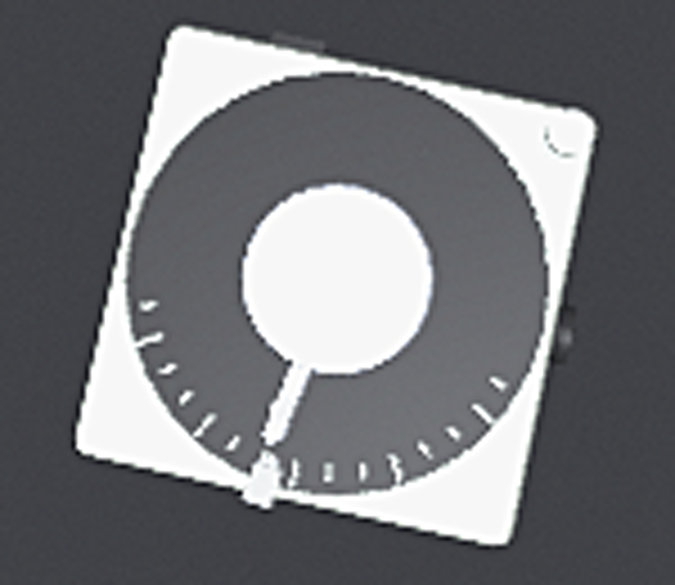

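Emit:
apply_moves --moves '[[[0.0, -0.035, 0], 0, 0], [[0.0, -0.07, 0], 0, 0], [[0.001, -0.105, 0], 0, 0], [[0.001, -0.14, 0], 0, 0], [[0.002, -0.17, 0], 0, 0], [[0.002, -0.195, 0], 0, 0], [[0.002, -0.205, 0], 0, 0], [[0.002, -0.205, 0.03], 0, 0], [[0.002, -0.205, 0.06], 0, 0], [[0.002, -0.205, 0.085], 0, 0], [[0.002, -0.205, 0.096], 0, 0], [[0.002, -0.205, 0.1], 0, 0], [[0.002, -0.215, 0.1], 0, 0], [[0.002, -0.225, 0.1], 0, 0], [[0.002, -0.232, 0.1], 0, 0], [[0.002, -0.236, 0.1], 0, 0], [[0.0021, -0.2387, 0.1], 0, 0], [[0.0025, -0.2402, 0.1], -0.02, 0], [[0.0029, -0.2416, 0.1], -0.039, 0], [[0.0029, -0.2416, 0.1], -0.039, 0]]'

```text
time_s: 9.18
ee_pos: [0.47, 0.0495, 0.0807]
ee_rot: [[-0.947, 0.321, 0.001], [0.321, 0.947, 0.0], [-0.001, 0.0, -1.0]]
force: [1.2, -0.1, -0.8]
finger_gap: -0.0001
grasp_force: 0.1
```

Emit:
apply_moves --moves '[[[0, 0, 0], 0, 0], [[0, 0, 0], 0, 0], [[0, 0.01, 0], 0, 0], [[0, 0.03, 0], 0, 0], [[0, 0.03, -0.03], 0, 0], [[0, 0.03, -0.07], 0, 0], [[0, 0.05, -0.1], 0, 0], [[0, 0.085, -0.1], 0, 0], [[0, 0.12, -0.1], 0, 0], [[0, 0.155, -0.1], 0, 0], [[0, 0.19, -0.1], 0, 0], [[0, 0.22, -0.1], 0, 0], [[0, 0.24, -0.1], 0, 0], [[0, 0.24, -0.1], 0, 0], [[0, 0.24, -0.1], 0, 0]]'

```text
time_s: 10.43
ee_pos: [0.5467, 0.2783, 0.1796]
ee_rot: [[-0.948, 0.32, -0.001], [0.32, 0.948, -0.0], [0.001, -0.001, -1.0]]
force: [0.2, -0.1, -0.5]
finger_gap: 0.0001
grasp_force: 0.0
```

```bash
python3 - <<'E'
from h import *
p=cams.camera("top"); cs=centre(p); c=np.array([.534,.0059])
L=edges(p,c,.067,.054,.090,140,185); print("lever",L[:,3].mean(),L[::6].tolist()); print("tip",edges(p,c,.0635,.090,.0965,130,185).tolist())
print("clip",edges(p,c,.068,.098,.1125,152,164.3)[::2].tolist())
r=np.arange(.045,.130,.0005); th=np.radians(np.arange(140,180,.05))
im=cv2.resize(polar(p,c,.067,r,th),(800,560)); cv2.imwrite("pics/pol5.png",im)
E
```

```text
circle 0.115 [0.534  0.0058 0.1136] 178 0.00056
circle 0.05 [0.5341 0.0058 0.0501] 175 0.00044
lever 159.27222222222224 [[54.0, 153.6, 164.9, 159.2], [60.0, 153.7, 164.3, 159.0], [66.0, 154.3, 164.3, 159.3], [72.0, 154.8, 163.2, 159.0], [78.0, 154.4, 163.1, 158.7], [84.0, 156.0, 163.3, 159.6]]
tip [[90.0, 156.3, 162.3, 159.3], [91.0, 156.7, 162.0, 159.3], [92.0, 156.9, 161.5, 159.2], [93.0, 157.1, 160.2, 158.6], [94.0, 157.8, 158.5, 158.1], [95.0, 0.0, 0.0, 0.0], [96.0, 0.0, 0.0, 0.0]]
clip [[98.0, 156.8, 158.1, 157.4], [100.0, 156.1, 161.2, 158.6], [102.0, 156.4, 162.0, 159.2], [104.0, 156.2, 162.5, 159.3], [106.0, 155.7, 163.7, 159.7], [108.0, 155.2, 163.6, 159.4], [110.0, 155.7, 163.5, 159.6], [112.0, 155.9, 164.0, 159.9]]
```

View pics/pol5.png

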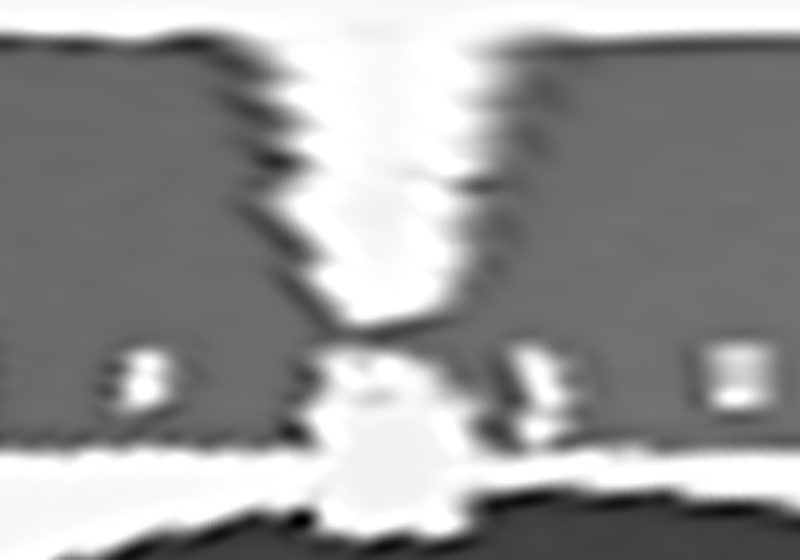

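```bash
python3 -c "
from cell import ctrl; print(ctrl.sign_off())"
```

```text
the job is handed in; nothing more can be done
None
```

The lever now points at the clip tip to within about 0.5° as measured from the top camera. I pushed it only by the pin with closed fingertips, drew the arm clear, and handed the job in at about 10.5 s; the base and clip did not move between top-camera pictures.

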